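# Slide the grinder to its station, push its knob onto the D-shaft and keep it pressed

## Robot

A 6-joint arm with a two-finger parallel gripper is mounted at the origin on the work surface. World frame = base frame: x ahead of the robot, y to its left, z up, the work surface at z = 0. Lengths are in m, angles in rad, forces in N, time in s.
With the tool pointing down it reaches from about 0.3 to 0.875 m from the base axis. Payload 6.4 kg.
Tool frame: the origin (TCP) lies midway between the tips of the shut fingers; the grasp point (between the pads) lies 19 mm behind it (r.grasp_offset is the distance from the TCP to the grasp point, in m); z points along the fingers, x is the direction in which the jaws open and shut, and the axes are right-handed (so a half turn about z gives the same grasp; the last joint's range is limited). The gripper opens to 88 mm and grips with 3 to 60 N. Pads are 18 mm wide; open, the fingers measure 123 mm over their backs; the gripper's body (75 mm by 187 mm) begins 45 mm behind the grasp point.
Start: joints at [-1.532, 0.181, 1.607, -0, 1.354, -0.206], TCP at [0.139, -0.558, 0.206] pointing down, gripper open.
Joint ranges: [-2.99, 2.99], [-0.89, 2.07], [0.3, 2.58], [-1.14, 4.28], [0, 2.63], [-3.12, 3.12]. Speed limits (rad/s): [2.57, 2.57, 3.01, 3.14, 3.14, 3.14].

## Interface

Orientations are given as a unit quaternion [x, y, z, w].
In Python, from bench import r gives the robot as it stands. The module is installed in compiled form; this text tells all that it offers.
- The arm moves only by the tool drive_tool, never from a script. Its argument "series" is text: rows parted by semicolons, each of 6 numbers parted by spaces: the shift along the world's x, y, z as a fraction of full scale, then the turn, a rotation vector about the world's x, y, z as a fraction of full scale. A call has 1 to 8 rows; each row is the pose to reach, as a shift and turn from the pose commanded when the call began; what a row does not reach only later rows make up. Full scale, the value 1, is 200 mm for a shift and 30 degrees for a turn. A row lasts 1/12 s, in which the tool goes at most 41.7 mm and 7.16 degrees, less where a joint would pass 70% of its speed; a pose out of reach is approached as far as the arm can. A call with a number of a shift or a turn outside -1 to 1 is refused whole. A call with a gripper value outside its range is refused whole. "jaw" is the opening, from 0 (shut) to 1 (fully open), set as the call begins (left out, the last holds). The fingers move at their own pace and stop on an object; the grip force is fixed at half the most. Time passes only in rows, so rows that repeat a pose let the fingers close. It gives the time, the measured TCP pose, the force and the opening at its end, in the units of the state.
- r.get_obs(): the state, without advancing time (a new reading comes with each control period).
- r.camera(name): name is "scene" or "top"; returns a dict with "color" (420x560x3 uint8, red, green, blue), "intrinsics" (3x3 intrinsics, pixels), "extrinsics" (4x4, takes a point from camera to world coordinates). Camera axes: x right, y up, looking along -z (the intrinsics and any distortion apply to the point x, -y, -z); pixel columns grow to the right and rows downward; lengths in m; the calibration is good to about 2 mm. A picture is of the moment at which its call begins. There is no depth.
- r.finish_job(): hands the job in, once; it reports no verdict.
The state is a dict: "clock": time; "q": joint angles; "qd": joint speeds; "joint_torque": joint torques, N m; "position": TCP position; "tcp_rot": TCP orientation; "wrist_force": force on the tool from outside, world axes, zero at the start; "torque": the same for the moment, N m; "opening": finger opening in m.
Only numpy, scipy, OpenCV 4.12 (cv2) and the standard library are available. Lean on these libraries where they do the work, as an engineer would, in place of code of your own. Each camera call takes 0.05 s, during which the arm holds its last target. There are 200 camera calls.

## Task

Slide the carriage with the little coffee grinder along its rail until it clicks into the next station, the first one it comes to. Then pick up the loose knob, turn it so that the flat in its bore matches the flat of the grinder's D-shaft, push it fully onto the shaft and press shaft and knob down well past half of their spring travel. Finish while still holding the knob pressed in: do not let go, and leave the mug, canister, scoop and tamper where they are.

Things in the scene. Friction and masses are not known exactly. Their poses are not given: they have to be found in the camera images.
- carriage (a joint): Slide of the carriage, m, growing towards the rail's -y (robot's right). 0: wanted station, where a spring ball drops between two bumps and centres it from 3 mm off. Starts at -0.10 to -0.05. The ball climbs the first bump from -0.011 to -0.005 (up to about 8 N; elsewhere 1 N, plus 1.8 N at 50 mm/s; push no faster). Unwanted second station at +0.09; end stops -0.11 and +0.10.
- station (a point): On the centre line of the rail's top (12 mm up) at the wanted station. Axes: y along the rail, x across it away from the robot, z up. Rail: aluminium bar 46 mm wide, 12 mm high, reaching 0.18 m to -y and 0.235 m to +y. A 30 mm wide flat steel plate in front of it marks each station; the small steel pointer in the middle of the carriage's front edge stands over it there.
- tab (a point): Centre of the outer (+y) face of the carriage's upright push tab: aluminium plate 60 mm wide (across the rail), 12 mm thick, from 32 to 77 mm above the work surface; this point 54.5 mm up. Axes as the rail's. Push here towards -y, or pinch from above (54 mm free between tab and grinder box). In the station it is 0.111 m to +y of point station.
- hopper (a point): Top centre of the grinder's short glass hopper's black lid (62 mm wide, 113 mm above the work surface). The grinder: white box 140 mm (x) by 90 mm (y), top 82 mm up, on the carriage's plywood board (12 mm, 20 to 32 mm up). Hopper 38 mm to +x and D-shaft 42 mm to -x of the carriage's middle. Axes as the rail's.
- spindle: Upright steel D-shaft, 18 mm wide, one flat 4.5 mm from its axis, standing 28 mm out of the white box, tip edge chamfered 2 mm. Origin: on the round's axis at the tip, 110 mm up when not pressed; z up, x points out of the flat. Turns only against friction (0.05 N m); starts up to 0.5 rad either way from the rail's x. In the station it is at (-0.042, 0, 0.098) from point station.
- press (a joint): How far the D-shaft is pushed down against its spring, m: 0 out, 0.007 at the stop. Takes 4 N to start and 11 N at the stop (1 N per mm).
- knob: Loose black knob, 40 mm high, about 60 g, standing upright on the work surface. Origin: centre of its underside, on the bore's axis; z up. Round skirt 48 mm wide, 41 mm above 10 mm height, flat top at 22 mm; on it a straight bar grip 14 mm thick (y), from 22 to 40 mm height, along x from -18 to +30 mm: the long end sticks out past the skirt and has a thin white line on top.
- bore_roof (a point): Centre of the roof of the knob's bore, 18 mm above the knob's origin, axes as the knob's. The bore opens below: D-shaped, 20 mm diameter, flat 5.5 mm from the axis on the +x side, under the bar's long end. It goes on when the knob's x points as the shaft's x, within about 0.12 rad. Fully on, this point meets the spindle's origin (shaft tip).
- mug: Glass mug, 76 mm wide and 85 mm high, standing on the work surface; origin at the centre of its underside. Leave alone.
- canister: Cream ceramic canister, 94 mm wide and 116 mm high, on the low plywood cabinet (220 by 200 by 100 mm) at the robot's right; origin at the centre of its underside. Leave alone.
- scoop: Aluminium scoop, cup 42 mm wide, 26 mm high, in the cabinet's open drawer; origin under the cup. Leave alone.
- tamper: Wooden tamper, 44 mm wide, 62 mm high, upright in the open drawer; origin at the centre of its underside. Leave alone.
Not all that is in view belongs to the job. Leave any green look-alike of the knob alone.

How it is judged:
On the way, in this order (a step that is already met when the one before it is completed fails the run):
1. the carriage rests in the wanted station, within 3 mm, with the knob not yet on the shaft (value of joint carriage between -0.003 and 0.003 m and velocity of joint carriage between -0.01 and 0.01 m/s and distance between bore_roof and spindle above 0.03 m), for 0.3 s.
2. the knob is fully on the D-shaft: the bore's roof within 2 mm above the shaft's tip and 3 mm sideways, flats within 0.25 rad (z of bore_roof in the frame of spindle between -0.003 and 0.002 m and horizontal distance between bore_roof and spindle below 0.003 m and angle between the x axis of knob and the x axis of spindle, either way round below 0.25 rad and angle between the z axis of knob and the z axis of spindle, either way round below 0.12 rad), for 0.1 s.
At the end, for the whole second after the job is handed in: Carriage within 3 mm of the station; knob fully on the D-shaft (roof within 2 mm of the tip, 3 mm sideways, flats within 0.25 rad, upright); the gripper still on it (over 3 N), keeping the shaft pressed down by more than 3.5 of its 7 mm (over 3 N) through the last second (all of step 2 and value of joint carriage between -0.003 and 0.003 m and value of joint press above 0.0035 m and contact force between the fingers and knob above 3 N and contact force between knob and spindle above 3 N); the arm keeps its last pose, push and grip.
It fails at once if the mug is moved by more than 20 mm (distance of mug from where it was at the start of the episode above 0.02 m).
It fails at once if the canister is moved by more than 20 mm (distance of canister from where it was at the start of the episode above 0.02 m).
It fails at once if the scoop is moved by more than 20 mm (distance of scoop from where it was at the start of the episode above 0.02 m).
It fails at once if the tamper is moved by more than 20 mm (distance of tamper from where it was at the start of the episode above 0.02 m).
It also fails if it takes over 58 s, if anything falls off the work surface, if the arm or the gripper's body presses on something with over 40 N, if the wrist force passes 120 N, or if a joint passes its speed limit or range.

## Working session

There is one attempt and no reset: what is moved stays moved. The work goes in short steps, Python scripts to look and compute and a tool call to move; the robot and the scene stay as the last step left them, time stands still between calls to the robot, and variables do not carry over. Pictures are saved under pics/ and viewed, about 8 in all and at most 12, crops included, and the job is handed in when it is done.

Besides the shell and the picture viewer there is one more tool, called as name(argument=value, ...) on one line, values as JSON. drive_tool: Moves the arm, as the interface text tells. Shift numbers are shares of 200 mm and turn numbers shares of 30 degrees, none past 1 either way. Its arguments: {"type":"object","properties":{"series":{"type":"string"},"jaw":{"type":"number"}},"required":["series"]}

```bash
mkdir -p pics; cat > h.py <<'E'
import numpy as np, cv2
from bench import r
def cam(n):
    c=r.camera(n); return c
def save(c,f,crop=None,s=1):
    im=c["color"][:,:,::-1]
    if crop: x0,y0,x1,y1=crop; im=im[y0:y1,x0:x1]
    if s!=1: im=cv2.resize(im,None,fx=s,fy=s,interpolation=cv2.INTER_CUBIC)
    cv2.imwrite("pics/"+f,im)
def ray(c,u,v,z):
    """pixel to world point on plane at height z"""
    d=np.linalg.inv(c["intrinsics"])@[u,v,1]; E=np.array(c["extrinsics"])
    w=E[:3,:3]@[d[0],-d[1],-d[2]]; o=E[:3,3]
    return o+w*(z-o[2])/w[2]
def proj(c,p):
    E=np.array(c["extrinsics"]); q=E[:3,:3].T@(np.array(p)-E[:3,3])
    k=np.array(c["intrinsics"])@[q[0],-q[1],-q[2]]; return k[:2]/k[2]
E
python3 - <<'E'
from h import *
o=r.get_obs(); print({k:np.round(v,3) for k,v in o.items()})
for n in("scene","top"):
    c=cam(n); print(c.keys(),c["intrinsics"],np.round(c["extrinsics"],3)); save(c,n+"0.png",s=1.4)
E
```

```text
{'clock': np.float64(0.0), 'q': array([-1.532,  0.182,  1.608,  0.   ,  1.354, -0.206]), 'qd': array([ 0.   ,  0.   , -0.002, -0.001,  0.001, -0.001]), 'joint_torque': array([ 0.0000e+00, -4.3388e+01, -3.4184e+01,  7.0000e-02,  3.9000e-02,
       -0.0000e+00]), 'position': array([ 0.139, -0.557,  0.205]), 'tcp_rot': array([ 0.788, -0.615, -0.001, -0.001]), 'wrist_force': array([-0.191,  0.023, -0.411]), 'torque': array([ 0.019, -0.039,  0.041]), 'opening': np.float64(0.088)}
dict_keys(['color', 'intrinsics', 'extrinsics']) [[483.79549723   0.         276.25058288]
 [  0.         483.79549723 216.70925862]
 [  0.           0.           1.        ]] [[ 0.565 -0.689  0.454  1.001]
 [ 0.825  0.464 -0.323 -0.435]
 [ 0.012  0.557  0.83   1.057]
 [ 0.     0.     0.     1.   ]]
dict_keys(['color', 'intrinsics', 'extrinsics']) [[387.13953961   0.         280.10343478]
 [  0.         387.13953961 215.2468024 ]
 [  0.           0.           1.        ]] [[-0.01   0.981 -0.196  0.293]
 [-1.    -0.014 -0.02  -0.085]
 [-0.023  0.195  0.98   1.109]
 [ 0.     0.     0.     1.   ]]
```

View pics/scene0.png

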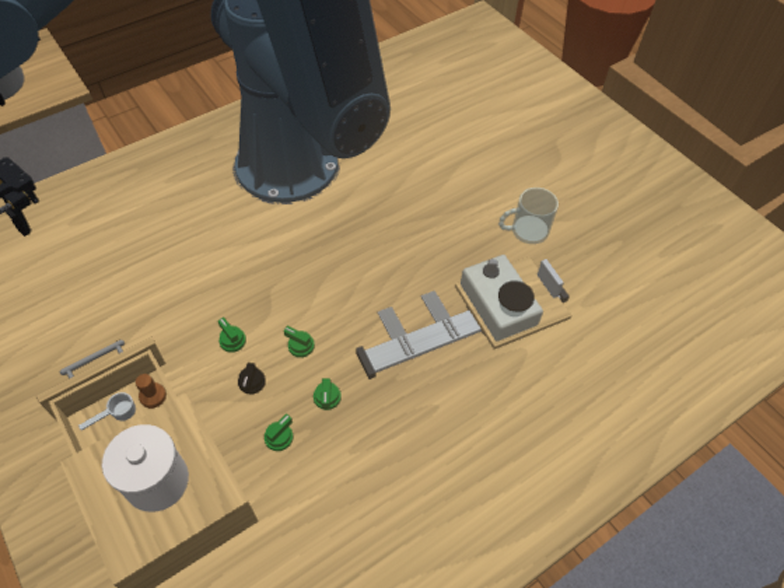

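View pics/top0.png

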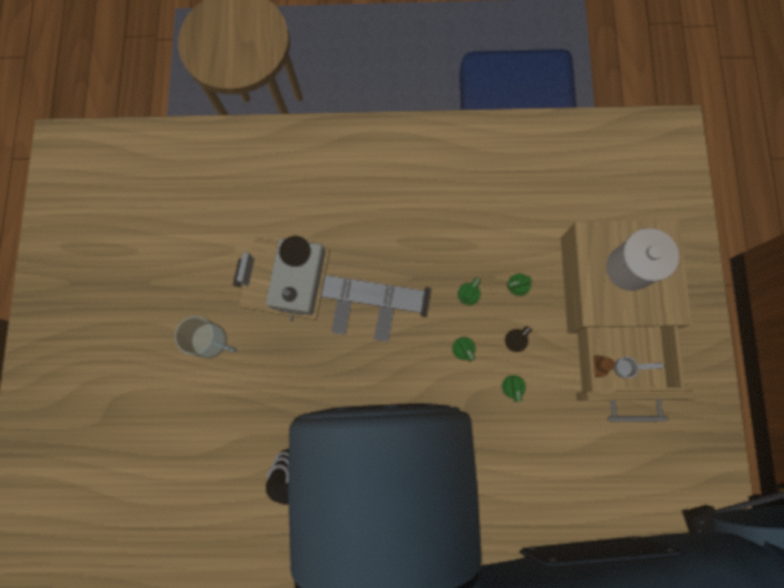

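The scene view (1.4×) shows the carriage at about (510,300), the two station plates at (395,325) and (438,310), and the black knob at (251,378) among green ones. The top view has the carriage at (295,275), the plates at (342,317) and (385,322), and the knob at (517,340). I'll crop closer and measure.

```bash
python3 - <<'E'
from h import *
t=cam("top");s=cam("scene")
f=lambda c,x,y,w,h,k:cv2.resize(c["color"][y:y+h,x:x+w,::-1],None,fx=k,fy=k,interpolation=cv2.INTER_CUBIC)
a=f(t,160,160,160,100,5); b=f(s,250,160,160,100,5)
cv2.imwrite("pics/c1.png",np.vstack([a[:300],b])[:600] if 0 else np.vstack([f(t,160,160,200,75,4),f(s,250,170,200,75,4)]))
# black knob: mask
for n,c,roi in(("top",t,(345,220,390,265)),("scene",s,(160,250,200,290))):
    x0,y0,x1,y1=roi; im=c["color"][y0:y1,x0:x1].astype(int)
    m=(im.max(2)<60).astype(np.uint8); k,l,st,ce=cv2.connectedComponentsWithStats(m)
    for i in range(1,k):
        if st[i,4]>20: print(n,st[i]+[x0,y0,0,0,0],ce[i]+[x0,y0],[np.round(ray(c,*(ce[i]+[x0,y0]),z),4) for z in(0.02,)])
    b=f(c,x0,y0,x1-x0,y1-y0,8); cv2.imwrite(f"pics/k_{n}.png",b)
A=cv2.imread("pics/k_top.png");B=cv2.imread("pics/k_scene.png")
B=cv2.resize(B,(360,360)); cv2.imwrite("pics/k.png",np.hstack([A,B]))
E
```

```text
top [361 234  16  17 184] [368.63043478 242.66304348] [array([ 0.4278, -0.3109,  0.02  ])]
scene [170 260  19  21 265] [179.33584906 270.98867925] [array([ 0.4339, -0.3126,  0.02  ])]
```

View pics/c1.png

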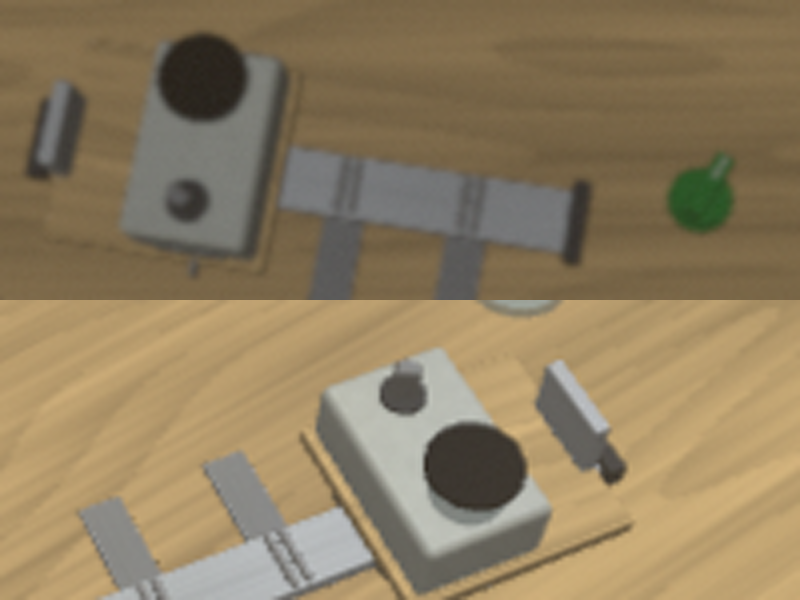

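View pics/k.png

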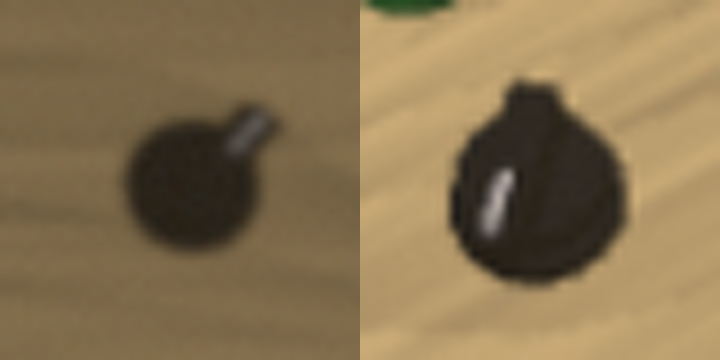

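The crops (4× and 8×) show that the top-view bump pairs sit at about (347,187) and (470,205), and the tab at (55,130). The shaft is on a dark collar, at (187,200) in the top view and (405,380) in the scene view. The knob's long end points towards +x, −y.

```bash
cat > m.py <<'E'
from h import *
def tri(c1,p1,c2,p2):
    A=[];b=[]
    for c,p in((c1,p1),(c2,p2)):
        a=ray(c,*p,0.);d=ray(c,*p,.1)-a;d/=np.linalg.norm(d);P=np.eye(3)-np.outer(d,d);A.append(P);b.append(P@a)
    A=np.vstack(A);b=np.hstack(b);x,res,_,_=np.linalg.lstsq(A,b,rcond=None);return x,np.sqrt(res)
def comps(c,roi,f,mn=15):
    x0,y0,x1,y1=roi;im=c["color"][y0:y1,x0:x1];hsv=cv2.cvtColor(im,cv2.COLOR_RGB2HSV).astype(int)
    m=f(hsv).astype(np.uint8);k,l,st,ce=cv2.connectedComponentsWithStats(m)
    return [(st[i,4],ce[i]+[x0,y0],np.argwhere(l==i)[:,::-1]+[x0,y0],st[i,:4]+[x0,y0,0,0]) for i in range(1,k) if st[i,4]>=mn]
E
python3 - <<'E'
from m import *
t=cam("top");s=cam("scene")
# knob: white line & skirt
W=[]
for n,c,roi in(("top",t,(345,220,390,265)),("scene",s,(160,250,200,290))):
    x0,y0,x1,y1=roi;im=c["color"][y0:y1,x0:x1]
    print(n,im.max(2).max())
    kn=max(comps(c,roi,lambda h:(h[:,:,2]<75)|(h[:,:,1]<60)&(h[:,:,2]<400)),key=lambda q:q[0])
    hull=cv2.convexHull(kn[2].astype(np.float32)); (cx,cy),rad=cv2.minEnclosingCircle(hull)
    w=comps(c,roi,lambda h:(h[:,:,1]<60)&(h[:,:,2]>85),3)
    print("knob",kn[0],kn[1],kn[3],"white",[(q[0],q[1]) for q in w]); 
    q=max(w,key=lambda q:q[0]);W.append(q[1]);v=cv2.fitLine(q[2].astype(np.float32),cv2.DIST_L2,0,.01,.01).ravel()
    a=ray(c,*(v[2:]-v[:2]*2),.04);b=ray(c,*(v[2:]+v[:2]*2),.04);print("yaw",np.degrees(np.arctan2(*(b-a)[1::-1])),(ray(c,*q[1],.04)).round(4))
print("white tri",tri(t,W[0],s,W[1]))
# low saturation shapes near the rail
for n,c,roi in(("top",t,(160,160,330,250)),("scene",s,(250,170,410,290))):
    for q in comps(c,roi,lambda h:(h[:,:,1]<(60 if n=="top" else 45))&(h[:,:,2]>70),25):
        rc=cv2.minAreaRect(q[2].astype(np.float32));print(n,q[0],q[1].round(1),q[3],"rect",np.round(cv2.boxPoints(rc),1).tolist())
    d=comps(c,roi,lambda h:(h[:,:,2]<75),25)
    for q in d: print(n,"dark",q[0],q[1].round(2),q[3])
for n,c,roi in(("top",t,(160,160,330,250)),("scene",s,(250,170,410,290))):
    x0,y0,x1,y1=roi;h=cv2.cvtColor(c["color"][y0:y1,x0:x1],cv2.COLOR_RGB2HSV);v=np.hstack([cv2.cvtColor(h[:,:,1],cv2.COLOR_GRAY2BGR)*2,cv2.cvtColor(h[:,:,2],cv2.COLOR_GRAY2BGR)])
E
```

```text
top 132
knob 228 [369.18421053 242.01754386] [361 234  18  17] white []Traceback (most recent call last):
  File "<stdin>", line 12, in <module>
ValueError: max() iterable argument is empty
```

```bash
python3 - <<'E'
from m import *
t=cam("top");s=cam("scene")
z=lambda u,v,k,x,y:np.array([(u+.5)/k-.5+x,(v+.5)/k-.5+y])
Wt=[z(230,152,8,345,220),z(270,108,8,345,220)];Ws=[z(508-360,173,9,160,250),z(488-360,233,9,160,250)]
for c,W in((t,Wt),(s,Ws)):
    a,b=[ray(c,*p,.04) for p in W];print("line",a.round(4),b.round(4),np.degrees(np.arctan2(*(b-a)[1::-1])))
print("mid tri",tri(t,(Wt[0]+Wt[1])/2,s,(Ws[0]+Ws[1])/2))
print("skirt top",ray(t,*z(192,186,8,345,220),.008), "scene",ray(s,*z(540-360,195,9,160,250),.008))
T=lambda u,v:z(u,v,4,160,160); S=lambda u,v:z(u,v-300,4,250,170)
print("hopper",tri(t,T(203,77),s,S(475,465)), ray(t,*T(203,77),.113),ray(s,*S(475,465),.113))
print("stn bumps", ray(t,*T(347,187),.012),ray(s,*S(289,558),.012)," second", ray(t,*T(470,205),.012))
print("collar",ray(t,*T(187,202),.083),ray(s,*S(403,394),.083))
print("tab top edge mid", ray(t,*T(54,125),.077),ray(s,*S(580,398),.077))
print("pointer",ray(t,*T(194,268),.026))
for n,c,roi,th in(("top",t,(160,160,330,250),60),("scene",s,(250,170,410,290),45)):
    for q in comps(c,roi,lambda h:(h[:,:,1]<th)&(h[:,:,2]>70),25):
        print(n,q[0],q[1].round(1),q[3],np.round(cv2.boxPoints(cv2.minAreaRect(q[2].astype(np.float32))),1).tolist())
    for q in comps(c,roi,lambda h:(h[:,:,2]<70),25): print(n,"dark",q[0],q[1].round(2),q[3])
E
```

```text
line [ 0.4365 -0.3203  0.04  ] [ 0.4517 -0.335   0.04  ] -43.995140301568604
line [ 0.4353 -0.3187  0.04  ] [ 0.448  -0.3312  0.04  ] -44.661071984905576
mid tri (array([ 0.44374816, -0.32600689,  0.04441182]), array([0.00093077]))
skirt top [ 0.42882105 -0.31319801  0.008     ] scene [ 0.42822274 -0.3110178   0.008     ]
hopper (array([0.59378471, 0.12230531, 0.11351162]), array([0.00082302])) [0.59362864 0.12188377 0.113     ] [0.5937429  0.12320472 0.113     ]
stn bumps [0.53925133 0.03555071 0.012     ] [0.53888879 0.03761976 0.012     ]  second [ 0.52458321 -0.05382928  0.012     ]
collar [0.51443135 0.13678183 0.083     ] [0.51403062 0.13869673 0.083     ]
tab top edge mid [0.57163511 0.23216925 0.077     ] [0.57601608 0.23330138 0.077     ]
pointer [0.47860364 0.14277207 0.026     ]
top 1307 [210.4 201.1] [190 170  42  55] [[188.60000610351562, 219.39999389648438], [198.3000030517578, 168.3000030517578], [232.3000030517578, 174.8000030517578], [222.5, 225.89999389648438]]
top 135 [172.8 191.1] [168 180  11  24] [[167.39999389648438, 202.1999969482422], [169.6999969482422, 179.
[... 657 characters left out ...]
70.0], [387.0, 170.0], [387.0, 172.0], [372.0, 172.0]]
scene 1748 [355.1 212. ] [329 182  59  61] [[324.70001220703125, 195.89999389648438], [358.3999938964844, 174.89999389648438], [390.6000061035156, 226.3000030517578], [356.79998779296875, 247.3000030517578]]
scene 297 [393.4 199.4] [384 185  22  28] [[380.0, 191.0], [389.6000061035156, 184.10000610351562], [407.70001220703125, 209.39999389648438], [398.0, 216.3000030517578]]
scene 1982 [298.  239.4] [255 208  89  60] [[247.5, 231.10000610351562], [328.8999938964844, 198.89999389648438], [343.5, 235.89999389648438], [262.1000061035156, 268.0]]
scene dark 399 [368.05 211.46] [356 202  25  20]
scene dark 34 [260.62 261.97] [255 251  13  19]
```

drive_tool(series=".55 1 .4 0 0 -.8; .55 1 .4 0 0 -.8; .55 1 .4 0 0 -.8; .55 1 .4 0 0 -.8; .55 1 .4 0 0 -.8; .55 1 .4 0 0 -.8", jaw=0.5)

```text
clock: 0.9
position: [0.2502, -0.3557, 0.2872]
tcp_rot: [-0.643, 0.766, -0.001, 0.0]
wrist_force: [0.8, -0.8, 0.1]
opening: 0.0501
```

drive_tool(series=".55 1 0 0 0 0; .55 1 0 0 0 0; .55 1 0 0 0 0; .55 1 0 0 0 0; .55 1 0 0 0 0; .55 1 0 0 0 0")

```text
clock: 1.4
position: [0.3605, -0.1543, 0.2865]
tcp_rot: [-0.644, 0.765, -0.0, 0.001]
wrist_force: [0.7, 0.1, 0.2]
opening: 0.0434
```

drive_tool(series=".55 1 0 0 0 0; .55 1 0 0 0 0; .55 1 0 0 0 0; .55 1 0 0 0 0; .55 1 0 0 0 0; .55 1 0 0 0 0")

```text
clock: 1.9
position: [0.4705, 0.0461, 0.2863]
tcp_rot: [-0.644, 0.765, 0.0, 0.001]
wrist_force: [-0.2, -0.4, 0.3]
opening: 0.0442
```

drive_tool(series=".52 .935 -.4 0 0 0; .52 .935 -.4 0 0 0; .52 .935 -.4 0 0 0; .52 .935 -.4 0 0 0; .52 .935 -.4 0 0 0; .52 .935 -.4 0 0 0; .52 .935 -.43 0 0 0; .52 .935 -.43 0 0 0")

```text
clock: 2.57
position: [0.5722, 0.2296, 0.1979]
tcp_rot: [-0.644, 0.765, 0.001, -0.002]
wrist_force: [0.6, -0.2, 0.1]
opening: 0.0439
```

drive_tool(series="0 0 -.2 0 0 0; 0 0 -.3 0 0 0; 0 0 -.4 0 0 0; 0 0 -.5 0 0 0; 0 0 -.5 0 0 0; 0 0 -.5 0 0 0")

```text
clock: 3.07
position: [0.5727, 0.2278, 0.1002]
tcp_rot: [-0.642, 0.766, 0.0, -0.001]
wrist_force: [1.0, 0.1, -0.6]
opening: 0.0438
```

```bash
python3 - <<'E'
from h import *
t=cam("top");s=cam("scene"); print(r.get_obs()["position"])
f=lambda c,x,y,w,h,k:cv2.resize(c["color"][y:y+h,x:x+w,::-1],None,fx=k,fy=k,interpolation=cv2.INTER_CUBIC)
cv2.imwrite("pics/a.png",np.vstack([f(t,110,140,200,75,4),f(s,290,145,200,75,4)]))
E
```

```text
[0.5745261  0.22859685 0.10223889]
```

View pics/a.png

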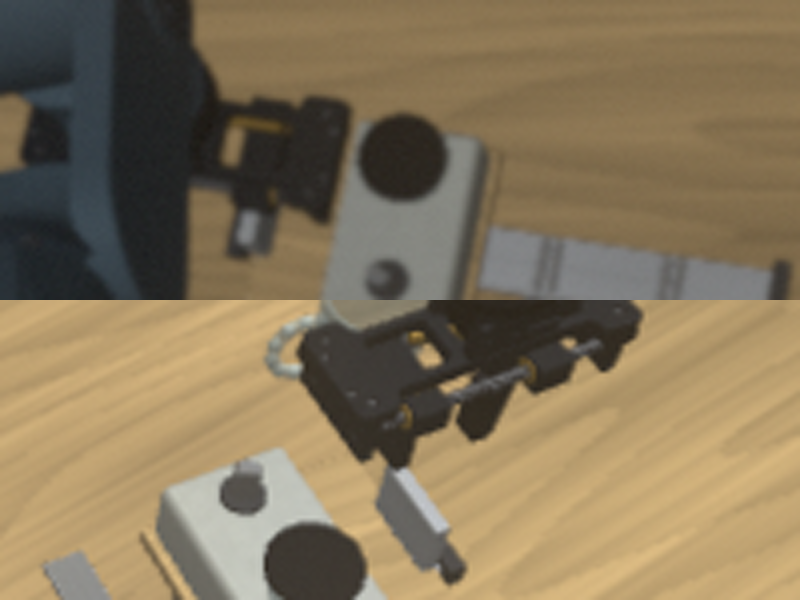

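The fingers straddle the tab, with tips at about (405,465) and (475,440) in the scene crop. There is clearance to the box, so I'll descend and pinch.

drive_tool(series="0 .02 -.1 0 0 0; 0 .02 -.15 0 0 0; 0 .02 -.2 0 0 0; 0 .02 -.21 0 0 0; 0 .02 -.21 0 0 0")

```text
clock: 3.58
position: [0.5729, 0.2329, 0.0576]
tcp_rot: [-0.643, 0.766, 0.0, -0.001]
wrist_force: [-0.0, -0.8, -0.3]
opening: 0.0438
```

drive_tool(series="0 0 0 0 0 0; 0 0 0 0 0 0; 0 0 0 0 0 0; 0 0 0 0 0 0; 0 0 0 0 0 0; 0 0 0 0 0 0; 0 0 0 0 0 0; 0 0 0 0 0 0", jaw=0)

```text
clock: 4.25
position: [0.5734, 0.2332, 0.0582]
tcp_rot: [-0.643, 0.766, -0.0, 0.0]
wrist_force: [0.9, -0.1, 0.4]
opening: 0.0004
```

```bash
python3 - <<'E'
from h import *
s=cam("scene"); print(r.get_obs()["position"],proj(s,[.574,.233,.077]),proj(s,r.get_obs()["position"]))
save(s,"b.png",(310,100,470,220),5)
E
```

```text
[0.57337604 0.23312037 0.05813051] [393.99718641 193.64625312] [392.28971852 197.8553647 ]
```

View pics/b.png

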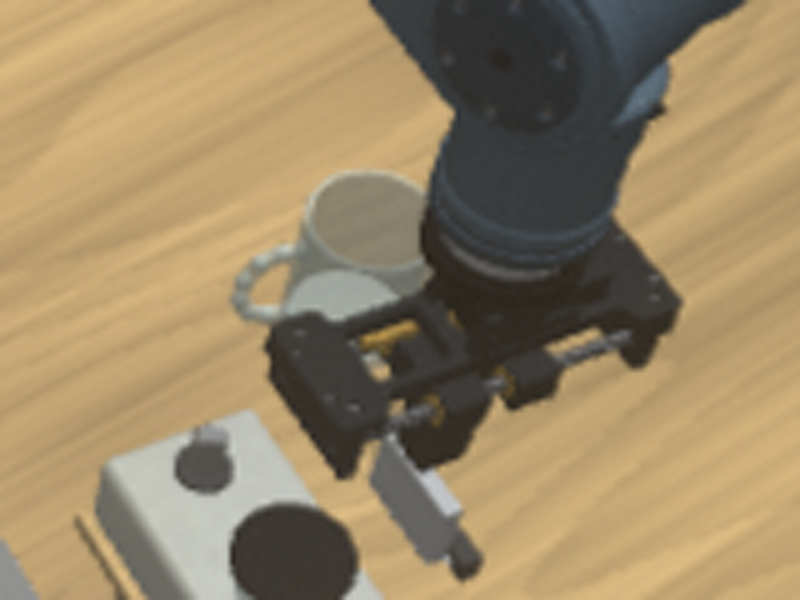

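```bash
cat >> m.py <<'E'
def hopper(c,s):
    a=max(comps(c,(200,155,345,215) if 0 else s,lambda h:h[:,:,2]<70,100),key=lambda q:q[0]); return a[1]
E
python3 - <<'E'
from m import *
o=r.get_obs();print(o["opening"],o["position"],o["wrist_force"])
t=cam("top"); s=cam("scene")
for q in comps(s,(250,170,400,290),lambda h:(h[:,:,2]<70),100): print(q[0],q[1].round(2),q[3],ray(s,*q[1],.113))
x0,y0=150,170
cv2.imwrite("pics/d.png",cv2.resize(np.hstack([t["color"][150:230,130:230,::-1],s["color"][160:240,350:450,::-1]]),None,fx=4,fy=4,interpolation=cv2.INTER_CUBIC))
print([proj(t,[.574,.233,z]) for z in(.058,.077)],proj(t,o["position"]))
E
```

```text
0.0006277725582278654 [0.57337604 0.23312037 0.05813051] [-0.34077728 -1.31680032  0.78415835]
564 [382.45 179.73] [364 170  36  25] [0.54137671 0.21372078 0.113     ]
399 [368.05 211.46] [356 202  25  20] [0.59459863 0.12146388 0.113     ]
[array([174.84795082, 191.79980181]), array([172.86509054, 190.05361941])] [174.78247837 192.0030018 ]
```

View pics/d.png

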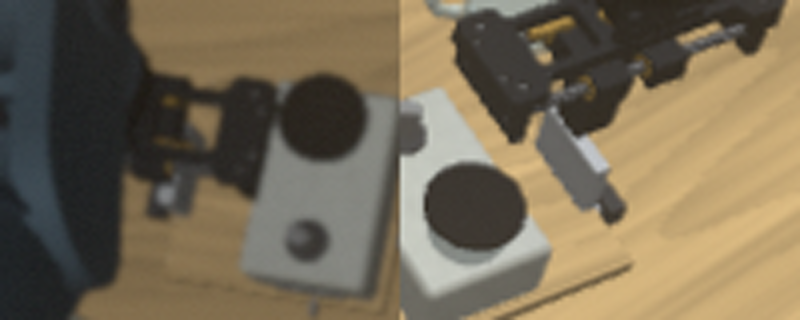

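```bash
python3 - <<'E'
from m import *
s=cam("scene");t=cam("top")
u=np.array([.174,.985,0]);P=np.array([.574,.2285,.102])
for a in(-.0395,-.022,.022,.0395): print(a,proj(s,P+u*a).round(1))
for p in((386.25,188),(400.75,204.5)): print("tab end",ray(s,*p,.077).round(4))
for d in(-.03,.03):
  for y in(-.006,.006):
    print("pred tab corner in d.png right",[(((proj(s,[.574+d*.985+y*.174,.233-d*.174+y*.985,z])-[350,160])*4)+[400,0]).round(0) for z in(.077,.032)])
E
```

```text
-0.0395 [381.1 193.6]
-0.022 [387.2 191.3]
0.022 [402.3 185.6]
0.0395 [408.2 183.4]
tab end [0.5495 0.2287 0.077 ]
tab end [0.6086 0.2242 0.077 ]
pred tab corner in d.png right [array([543., 103.]), array([529., 145.])]
pred tab corner in d.png right [array([559.,  97.]), array([545., 139.])]
pred tab corner in d.png right [array([594., 173.]), array([578., 214.])]
pred tab corner in d.png right [array([610., 167.]), array([594., 207.])]
```

```bash
python3 - <<'E'
from m import *
s=cam("scene")
o=r.get_obs()["position"];u=np.array([.174,.985,0]);x=np.array([.985,-.174,0])
for z in(.058,.07,.083,.095): print(z,[proj(s,[*(o+u*a+x*b)[:2],z]).round(0).tolist() for a,b in((-.0175,.009),(.0175,.009),(.0175,-.009),(-.0175,-.009))])
v=s["color"].max(2)[176:206,378:414]; print("    "+" ".join(f"{i%100:3d}" for i in range(378,414)))
for i,row in enumerate(v): print(176+i," ".join(f"{k:3d}" for k in row))
E
```

```text
0.058 [[388.0, 203.0], [400.0, 198.0], [396.0, 193.0], [385.0, 198.0]]
0.07 [[389.0, 200.0], [401.0, 195.0], [397.0, 190.0], [386.0, 195.0]]
0.083 [[390.0, 197.0], [402.0, 192.0], [398.0, 187.0], [387.0, 192.0]]
0.095 [[391.0, 194.0], [403.0, 190.0], [399.0, 184.0], [388.0, 189.0]]
     78  79  80  81  82  83  84  85  86  87  88  89  90  91  92  93  94  95  96  97  98  99   0   1   2   3   4   5   6   7   8   9  10  11  12  13
176  63  63  63  64  63  63  67  84  89  77  67  62  62  61  59  54  52  50  51  50  51  56  61  61  61  62  62  61  63  84 101 113  93  86  74  55
177  64  62  64  63  63  63  62  62  63  63  61  57  52  53  53  50  50  50  53  60  61  62  61  62  62  63  62  63  66  77  79  79  74  79  86  52
178  64  63  62  64  63  64  62  62  65  66  53  53  51  52  51  51  50  54  64  57  64  64  62  63  62  62  62  63  64  67  75  85  75  88  77  49
179  65  64  64  63  61  62  63  63  63  60  52  57  66  52  52  53  63  90 102  87  60  63  63  62  62  62  62  63  61  60 104 157  82  71  59  51
180  63  63  60  62  64  62  62  63  62  72 107 140 146  49  52  56  73  90 1
[... 3070 characters left out ...]
 133  99 101 101 101 103 101 102 100 103 131 181 197 201 195 188 187 188 192 196 200 201 200 200 201 200 193
202 218 219 219 217 215 208 204 199 193 170 114 100 101 100 101 102 102 102 100 106 143 188 172 150 153 190 194 197 200 200 201 200 201 201 196 187
203 218 216 211 207 200 197 194 192 194 182 122 101 102 102 101 102 102 101 101 101 109 122 111 124 169 196 199 199 200 201 201 201 200 198 192 188
204 165 202 197 194 192 194 196 197 199 196 176 131 101 101 101 102 101 101 101 101 100  98  95 130 195 200 201 199 200 201 202 200 194 190 191 191
205  99 154 192 193 195 198 199 199 196 195 191 173 123 101 102 102 102 102 102 101 101  99  97 115 167 200 200 200 201 201 196 190 190 191 192 193
```

The fingertip silhouette ends near z≈0.085, although the reported TCP is 0.058, so the tips seem to be above the tab. I'll test this by feel: lower the shut fingers gently until they touch the tab top at 0.077.

drive_tool(series="0 0 -.005 0 0 0; 0 0 -.01 0 0 0; 0 0 -.015 0 0 0; 0 0 -.02 0 0 0; 0 0 -.02 0 0 0")

```text
clock: 4.97
position: [0.5732, 0.2331, 0.0538]
tcp_rot: [-0.643, 0.766, 0.0, -0.0]
wrist_force: [-0.1, -0.7, -0.5]
opening: 0.0007
```

drive_tool(series="0 0 -.005 0 0 0; 0 0 -.01 0 0 0; 0 0 -.015 0 0 0; 0 0 -.015 0 0 0")

```text
clock: 5.3
position: [0.5732, 0.2331, 0.0509]
tcp_rot: [-0.643, 0.766, 0.0, -0.0]
wrist_force: [-0.1, -0.2, 0.0]
opening: 0.0005
```

drive_tool(series="0 0 -.005 0 0 0; 0 0 -.01 0 0 0; 0 0 -.015 0 0 0; 0 0 -.015 0 0 0")

```text
clock: 5.63
position: [0.5732, 0.2331, 0.0478]
tcp_rot: [-0.643, 0.766, 0.0, -0.0]
wrist_force: [-0.1, -0.5, 0.0]
opening: 0.0003
```

drive_tool(series="0 0 -.005 0 0 0; 0 0 -.01 0 0 0; 0 0 -.015 0 0 0; 0 0 -.015 0 0 0")

```text
clock: 5.97
position: [0.5733, 0.2331, 0.0449]
tcp_rot: [-0.643, 0.766, 0.0, -0.0]
wrist_force: [0.5, -0.2, -0.4]
opening: 0.0005
```

```bash
python3 - <<'E'
from m import *
s=cam("scene");t=cam("top")
f=lambda c,x,y,w,h,k:cv2.resize(c["color"][y:y+h,x:x+w,::-1],None,fx=k,fy=k,interpolation=cv2.INTER_CUBIC)
o=r.get_obs()["position"]
print(((proj(s,o)-[365,165])*8),((proj(t,o)-[150,160])*8+[400,0]))
cv2.imwrite("pics/e.png",np.hstack([f(s,365,165,50,60,8),np.clip(f(t,150,160,50,60,8).astype(float)*1.8,0,255).astype(np.uint8)]))
E
```

```text
[209.60068016 286.62910821] [608.91521973 265.5285739 ]
```

View pics/e.png

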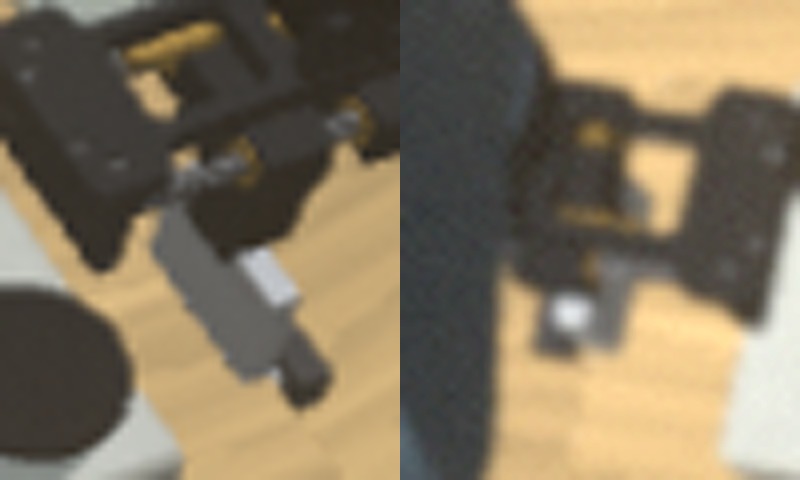

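drive_tool(series="0 0 -.005 0 0 0; 0 0 -.01 0 0 0; 0 0 -.015 0 0 0; 0 0 -.015 0 0 0")

```text
clock: 6.4
position: [0.5737, 0.234, 0.0447]
tcp_rot: [-0.643, 0.766, 0.0, 0.001]
wrist_force: [-7.4, 1.2, 17.2]
opening: 0.0004
```

drive_tool(series="0 0 -.005 0 0 0; 0 0 -.01 0 0 0; 0 0 -.01 0 0 0")

```text
clock: 6.65
position: [0.574, 0.2348, 0.0447]
tcp_rot: [-0.643, 0.766, 0.0, 0.001]
wrist_force: [-12.8, 1.6, 28.9]
opening: 0.0011
```

```bash
python3 - <<'E'
from m import *
o=r.get_obs();print({k:np.round(o[k],3) for k in("wrist_force","torque","position","tcp_rot")})
E
```

```text
{'wrist_force': array([-12.795,   1.632,  28.856]), 'torque': array([0.299, 2.152, 0.011]), 'position': array([0.574, 0.235, 0.045]), 'tcp_rot': array([-0.643,  0.766,  0.   ,  0.001])}
```

drive_tool(series="0 0 .03 0 0 0; 0 0 .06 0 0 0; 0 0 .06 0 0 0")

```text
clock: 6.9
position: [0.5743, 0.2333, 0.0535]
tcp_rot: [-0.643, 0.766, -0.001, 0.001]
wrist_force: [-0.7, 0.3, 1.0]
opening: 0.0007
```

The touch came at reported z=0.0447, and the torque fits a load on the tool axis. The real tips therefore sit about 32 mm above the reported TCP, which agrees with the image. I'll allow for this offset: open, go lower, then pinch.

drive_tool(series="0 0 0 0 0 0; 0 0 0 0 0 0; 0 0 0 0 0 0; 0 0 0 0 0 0; 0 0 0 0 0 0; 0 0 0 0 0 0; 0 0 0 0 0 0; 0 0 0 0 0 0", jaw=0.5)

```text
clock: 7.57
position: [0.5734, 0.2331, 0.052]
tcp_rot: [-0.643, 0.766, 0.0, -0.0]
wrist_force: [0.3, 0.6, 1.2]
opening: 0.0437
```

drive_tool(series="0 0 -.03 0 0 0; 0 0 -.06 0 0 0; 0 0 -.08 0 0 0; 0 0 -.1 0 0 0; 0 0 -.11 0 0 0; 0 0 -.11 0 0 0")

```text
clock: 8.07
position: [0.5728, 0.233, 0.0292]
tcp_rot: [-0.643, 0.766, 0.0, -0.001]
wrist_force: [-0.4, -0.4, -0.1]
opening: 0.044
```

drive_tool(series="0 0 0 0 0 0; 0 0 0 0 0 0; 0 0 0 0 0 0; 0 0 0 0 0 0; 0 0 0 0 0 0; 0 0 0 0 0 0; 0 0 0 0 0 0", jaw=0)

```text
clock: 8.65
position: [0.5736, 0.2333, 0.0304]
tcp_rot: [-0.643, 0.766, -0.0, 0.0]
wrist_force: [0.1, 0.5, 0.9]
opening: 0.0117
```

The fingers now grip the tab, with an opening of 11.7 mm. I'll slide it along the rail at 48 mm/s or less.

drive_tool(series="-.0035 -.0197 0 0 0 0; -.007 -.0394 0 0 0 0; -.0104 -.0591 0 0 0 0; -.0139 -.0788 0 0 0 0; -.0174 -.0985 0 0 0 0; -.0208 -.1182 0 0 0 0; -.0243 -.1379 0 0 0 0; -.0278 -.1576 0 0 0 0")

```text
clock: 9.32
position: [0.568, 0.2012, 0.0304]
tcp_rot: [-0.643, 0.766, -0.0, 0.0]
wrist_force: [-0.4, 1.6, 2.8]
opening: 0.0121
```

drive_tool(series="-.0035 -.0197 0 0 0 0; -.007 -.0394 0 0 0 0; -.0104 -.0591 0 0 0 0; -.0139 -.0788 0 0 0 0; -.0174 -.0985 0 0 0 0; -.0208 -.1182 0 0 0 0; -.0243 -.1379 0 0 0 0; -.0278 -.1576 0 0 0 0")

```text
clock: 9.98
position: [0.5624, 0.1697, 0.0304]
tcp_rot: [-0.643, 0.766, -0.0, 0.0]
wrist_force: [0.2, 2.7, 4.8]
opening: 0.0114
```

drive_tool(series="-.0035 -.0197 0 0 0 0; -.007 -.0394 0 0 0 0; -.0104 -.0591 0 0 0 0; -.0122 -.0689 0 0 0 0; -.0122 -.0689 0 0 0 0; -.0122 -.0689 0 0 0 0")

```text
clock: 10.48
position: [0.5599, 0.1553, 0.0304]
tcp_rot: [-0.643, 0.766, -0.0, -0.0]
wrist_force: [-1.6, -0.5, 6.2]
opening: 0.0117
```

```bash
python3 - <<'E'
from m import *
s=cam("scene");t=cam("top");o=r.get_obs();print(o["position"],o["wrist_force"])
for n,c,roi in(("s",s,(250,170,400,290)),("t",t,(195,160,300,230))):
  for q in comps(c,roi,lambda h:(h[:,:,2]<70),100): print(n,q[0],q[1].round(2),q[3],ray(c,*q[1],.113))
E
```

```text
[0.5598932  0.15531925 0.03037333] [-0.94173786 -0.600044    5.54529866]
s 1934 [360.44 196.01] [327 170  73  64] [0.54945705 0.13578501 0.113     ]
t 1219 [217.68 186.2 ] [195 160  55  57] [0.57293995 0.10172636 0.113     ]
```

drive_tool(series="-.0009 -.005 0 0 0 0; -.0017 -.01 0 0 0 0; -.0026 -.0148 0 0 0 0; -.0035 -.0197 0 0 0 0")

```text
clock: 10.92
position: [0.5593, 0.1519, 0.0304]
tcp_rot: [-0.643, 0.766, -0.0, 0.0]
wrist_force: [0.3, 1.4, 5.7]
opening: 0.0115
```

drive_tool(series="-.0009 -.005 0 0 0 0; -.0017 -.01 0 0 0 0")

```text
clock: 11.08
position: [0.559, 0.1499, 0.0304]
tcp_rot: [-0.643, 0.766, -0.0, 0.0]
wrist_force: [-0.4, 2.4, 5.4]
opening: 0.0114
```

drive_tool(series="-.0009 -.005 0 0 0 0; -.0017 -.01 0 0 0 0")

```text
clock: 11.25
position: [0.5588, 0.1492, 0.0304]
tcp_rot: [-0.643, 0.766, 0.0, 0.001]
wrist_force: [2.6, 10.7, 3.1]
opening: 0.0117
```

drive_tool(series="-.0009 -.005 0 0 0 0; -.0017 -.01 0 0 0 0")

```text
clock: 11.42
position: [0.5587, 0.1483, 0.0304]
tcp_rot: [-0.643, 0.766, 0.001, 0.002]
wrist_force: [2.8, 12.5, 2.7]
opening: 0.0116
```

drive_tool(series="-.0009 -.005 0 0 0 0; -.0017 -.01 0 0 0 0")

```text
clock: 11.58
position: [0.5582, 0.1457, 0.0304]
tcp_rot: [-0.643, 0.766, 0.0, 0.001]
wrist_force: [1.0, 5.0, 4.7]
opening: 0.0118
```

drive_tool(series="-.0009 -.005 0 0 0 0; -.0017 -.01 0 0 0 0; -.0026 -.015 0 0 0 0; -.0035 -.02 0 0 0 0; -.0046 -.026 0 0 0 0; -.0046 -.026 0 0 0 0")

```text
clock: 12.08
position: [0.5571, 0.1392, 0.0304]
tcp_rot: [-0.643, 0.766, 0.0, 0.0]
wrist_force: [1.0, 4.2, 5.1]
opening: 0.0118
```

drive_tool(series="0 0 0 0 0 0; 0 0 0 0 0 0; 0 0 0 0 0 0; 0 0 0 0 0 0; 0 0 0 0 0 0; 0 0 0 0 0 0", jaw=0.5)

```text
clock: 12.58
position: [0.5566, 0.139, 0.0299]
tcp_rot: [-0.643, 0.766, 0.0, -0.0]
wrist_force: [0.2, -0.3, -0.4]
opening: 0.0442
```

drive_tool(series="0 0 .2 0 0 0; 0 0 .4 0 0 0; 0 0 .6 0 0 0; 0 0 .75 0 0 0; 0 -.2 .75 0 0 0; 0 -.4 .75 0 0 0; 0 -.6 .75 0 0 0; 0 -.75 .75 0 0 0")

```text
clock: 13.25
position: [0.5566, -0.0133, 0.1805]
tcp_rot: [-0.643, 0.766, -0.001, -0.0]
wrist_force: [1.0, -0.2, 0.5]
opening: 0.0442
```

drive_tool(series="-.32 -1 0 0 0 -.57; -.32 -1 0 0 0 -.57; -.32 -1 0 0 0 -.57; -.32 -1 0 0 0 -.57; -.32 -1 0 0 0 -.57; -.32 -1 0 0 0 -.57")

```text
clock: 13.75
position: [0.4908, -0.2172, 0.1803]
tcp_rot: [-0.519, 0.855, -0.001, -0.001]
wrist_force: [-0.6, 0.1, -0.2]
opening: 0.0439
```

drive_tool(series="-.32 -.5 0 0 0 -.57; -.32 -.5 0 0 0 -.57; -.32 -.5 0 0 0 -.57; -.32 -.5 0 0 0 -.57; -.32 -.5 0 0 0 -.57")

```text
clock: 14.17
position: [0.428, -0.3118, 0.18]
tcp_rot: [-0.388, 0.922, 0.0, 0.0]
wrist_force: [-0.5, -0.2, 0.2]
opening: 0.0441
```

```bash
python3 - <<'E'
from m import *
s=cam("scene");t=cam("top");o=r.get_obs();print(o["position"],o["tcp_rot"],o["q"].round(2))
for n,c,roi in(("s",s,(250,170,400,290)),("t",t,(195,160,300,230))):
  for q in comps(c,roi,lambda h:(h[:,:,2]<70),20): print(n,q[0],q[1].round(2),q[3],ray(c,*q[1],.113),ray(c,*q[1],.083))
f=lambda c,x,y,w,h,k:cv2.resize(c["color"][y:y+h,x:x+w,::-1],None,fx=k,fy=k,interpolation=cv2.INTER_CUBIC)
P=(.496,.043,.11);ps=proj(s,P).astype(int);pt=proj(t,P).astype(int);print(ps,pt)
cv2.imwrite("pics/f.png",np.hstack([f(s,ps[0]-16,ps[1]-20,32,40,12),f(t,pt[0]-16,pt[1]-20,32,40,12)]))
E
```

```text
[ 0.42915924 -0.30999131  0.17998396] [-3.89680454e-01  9.20950055e-01  3.29394856e-04  1.79694273e-04] [-0.85  0.1   1.75  0.    1.29  1.49]
s 420 [332.45 225.21] [321 215  24  22] [0.57793923 0.02719688 0.113     ] [0.56449155 0.04189126 0.083     ]
t 342 [245.15 184.41] [235 175  21  20] [0.57672258 0.02814596 0.113     ] [0.58528059 0.0315611  0.083     ]
[316 199] [239 214]
```

View pics/f.png

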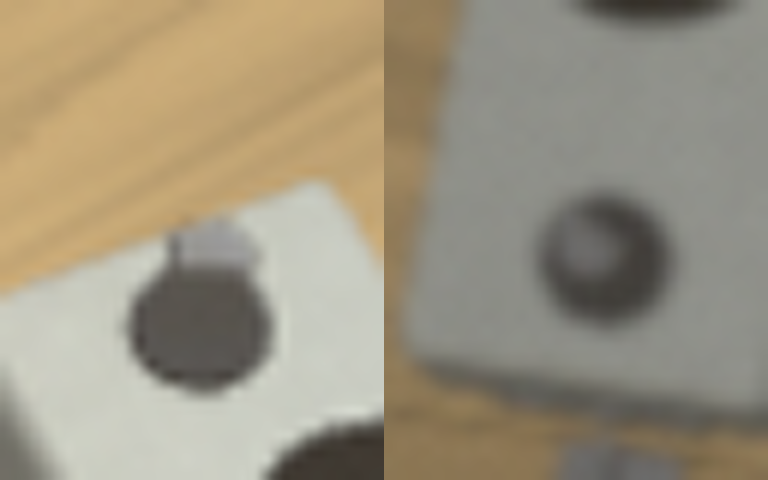

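The carriage is in the station: the hopper moved 96 mm along the rail. In the left crop the D-tip is the light patch at (180–258, 215–270), with its flat along the lower edge and nearly horizontal in the image. I'll work out that edge's direction.

```bash
python3 - <<'E'
from m import *
import functools
S=[cam("scene") for _ in range(8)];s=S[0];t=cam("top")
v=np.mean([c["color"].astype(float).mean(2) for c in S],0)
sat=np.mean([(c["color"].astype(float).max(2)-c["color"].astype(float).min(2)) for c in S],0)
print("     "+" ".join(f"{i:3d}" for i in range(309,326)))
for y in range(194,206): print(y," ".join(f"{int(k):3d}" for k in v[y,309:326]),"|"," ".join(f"{int(k):2d}" for k in sat[y,309:326]))
z=lambda u,w,k,x,y:np.array([(u+.5)/k-.5+x,(w+.5)/k-.5+y])
print("collar s",[ray(s,*z(200,328,12,300,179),h).round(4) for h in(.082,.085)],"t",[ray(t,*z(605-384,258,12,223,194),h).round(4) for h in(.082,.085)])
for a,b in(((183,268),(258,266)),((180,272),(255,266)),((180,266),(255,272))):
    p,q=[ray(s,*z(*k,12,300,179),.11) for k in(a,b)];d=q-p;print(np.degrees(np.arctan2(d[1],d[0]))-90,np.linalg.norm(d),p.round(4),q.round(4))
for yaw in(-10,-20,-30,-40):   # predicted D outline pixels
    a=np.radians(yaw);C=np.array([.498,.0426]);n=np.array([np.cos(a),np.sin(a)]);m=np.array([-n[1],n[0]])
    print(yaw,[proj(s,[*(C+n*.0045+m*k*.0078),.11]).round(1).tolist() for k in(-1,1)],proj(s,[*(C-n*.009),.11]).round(1),proj(s,[*C,.11]).round(1))
E
```

```text
309 310 311 312 313 314 315 316 317 318 319 320 321 322 323 324 325
194 161 157 153 152 155 159 162 159 156 153 153 155 157 158 158 167 179 | 79 77 75 74 75 78 79 78 75 75 75 76 76 76 69 42 21
195 155 153 155 159 161 160 157 154 153 155 157 159 164 172 183 192 196 | 75 75 76 78 79 78 77 75 75 76 77 71 47 32 19 13 10
196 155 159 161 161 158 156 154 156 159 164 170 183 189 192 194 196 197 | 75 78 80 80 78 77 75 76 70 50 42 21 15 12 12 11 10
197 162 162 160 157 155 151 140 152 158 156 172 195 195 195 195 195 195 | 79 79 78 77 75 73 58 42 20 16 15 11 11 11 11 11 10
198 161 158 156 158 156 140 152 151 154 154 164 172 195 195 196 195 196 | 79 77 75 68 44 22 12  8  2  2  3  8 11 11 11 11 10
199 159 165 173 184 175 118 148 147 150 152 154 159 177 195 196 196 198 | 69 46 32 19 14  7  3  5  2  1  1  4 10 11 11 11 11
200 183 192 196 198 182 117 144 142 143 147 151 152 161 196 196 196 198 | 21 16 13 11 10  7  5  5  5  3  3  2  8 11 11 10 10
201 195 197 198 189 142  95 105 104 105 108 112 131 170 198 197 197 198 | 12 11 11 10  8  9  8  8  8  8  7  6  9 11 11 11 10
202 195 195 187 142  95  85  85 
[... 428 characters left out ...]
 10 10 10 10 10 10 10  9  7  7 11 11 10
collar s [array([0.4968, 0.0442, 0.082 ]), array([0.4984, 0.0428, 0.085 ])] t [array([0.4996, 0.0424, 0.082 ]), array([0.499, 0.042, 0.085])]
-32.04205862221461 0.015143904690132612 [0.4976 0.0365 0.11  ] [0.5056 0.0494 0.11  ]
-28.331444625985696 0.015260242930329345 [0.4981 0.0354 0.11  ] [0.5053 0.0489 0.11  ]
-39.56410904752561 0.015093163135585204 [0.4969 0.0363 0.11  ] [0.5065 0.048  0.11  ]
-10 [[314.9, 202.3], [320.6, 200.2]] [315.2 197.1] [316.9 199.8]
-20 [[314.4, 201.9], [320.5, 200.7]] [315.8 196.9] [316.9 199.8]
-30 [[313.9, 201.5], [320.3, 201.2]] [316.4 196.8] [316.9 199.8]
-40 [[313.6, 201.1], [320.0, 201.6]] [317.1 196.9] [316.9 199.8]
```

The shaft's flat faces a yaw of about −34.5°, at (0.498, 0.0426). The knob's yaw is −44.3°, at (0.4285, −0.312). The jaws already match the bar, so I'll descend.

drive_tool(series="0 0 -.2 0 0 0; 0 0 -.4 0 0 0; 0 0 -.55 0 0 0; 0 0 -.7 0 0 0; 0 0 -.75 0 0 0; 0 0 -.75 0 0 0; 0 0 -.75 0 0 0; 0 0 -.75 0 0 0", jaw=0.35)

```text
clock: 15.38
position: [0.4301, -0.3121, 0.0321]
tcp_rot: [-0.389, 0.921, -0.002, 0.001]
wrist_force: [0.8, -0.3, -0.9]
opening: 0.0313
```

```bash
python3 - <<'E'
from m import *
s=cam("scene");o=r.get_obs();print(o["position"],o["tcp_rot"],o["opening"],o["wrist_force"])
save(s,"g.png",(150,235,230,295),10)
print((proj(s,[.4285,-.312,.04])-[150,235])*10,(proj(s,o["position"]+[0,0,.032])-[150,235])*10)
E
```

```text
[ 0.43016937 -0.31225214  0.0323364 ] [-3.89384831e-01  9.21073095e-01 -1.84785604e-03  6.27272746e-04] 0.030987614184650084 [ 0.19247212 -0.22296031  0.04961549]
[271.61403709 302.47872264] [257.49251254 258.65484209]
```

View pics/g.png

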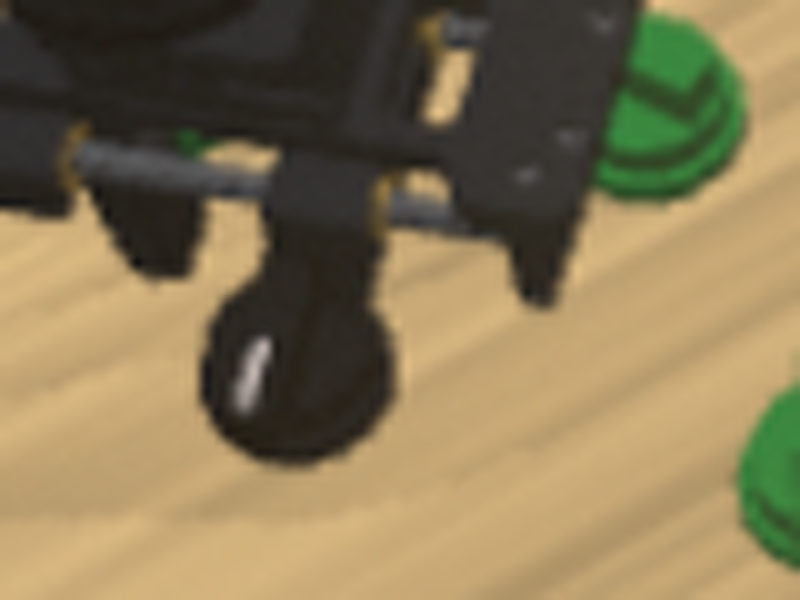

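The tips straddle the bar, at about (165,275) and (325,280) in the crop, with their midpoint near the prediction. I'll descend, with the last few mm done by feel.

drive_tool(series="-.0075 0 -.05 0 0 0; -.0075 0 -.1 0 0 0; -.0075 0 -.15 0 0 0; -.0075 0 -.18 0 0 0; -.0075 0 -.18 0 0 0; -.0075 0 -.18 0 0 0")

```text
clock: 15.93
position: [0.4269, -0.3103, -0.0067]
tcp_rot: [-0.389, 0.921, 0.001, -0.0]
wrist_force: [0.8, -0.3, -0.2]
opening: 0.0306
```

drive_tool(series="0 0 -.005 0 0 0; 0 0 -.01 0 0 0; 0 0 -.015 0 0 0; 0 0 -.015 0 0 0")

```text
clock: 16.27
position: [0.4274, -0.3109, -0.0088]
tcp_rot: [-0.389, 0.921, -0.0, 0.0]
wrist_force: [-0.1, 0.1, 0.1]
opening: 0.0309
```

drive_tool(series=".003 -.005 -.005 0 0 0; .005 -.005 -.01 0 0 0; .005 -.005 -.01 0 0 0")

```text
clock: 16.52
position: [0.4284, -0.3122, -0.0102]
tcp_rot: [-0.389, 0.921, -0.0, -0.0]
wrist_force: [-2.8, 0.8, 7.5]
opening: 0.0306
```

drive_tool(series="0 0 0 0 0 0; 0 0 0 0 0 0; 0 0 0 0 0 0; 0 0 0 0 0 0; 0 0 0 0 0 0; 0 0 0 0 0 0", jaw=0)

```text
clock: 17.02
position: [0.4289, -0.3126, -0.0102]
tcp_rot: [-0.389, 0.921, -0.001, 0.0]
wrist_force: [-0.7, 0.7, 5.8]
opening: 0.014
```

The fingers touched the flat top at reported −0.0102, which confirms the 32 mm offset, and gripped the 14 mm bar. I'll lift, carry and turn it +9.8°.

drive_tool(series="0 0 .1 0 0 0; 0 0 .25 0 0 0; 0 0 .4 0 0 0; 0 0 .55 0 0 0; 0 0 .7 0 0 0; 0 0 .8 0 0 0; 0 0 .8 0 0 0")

```text
clock: 17.6
position: [0.4305, -0.3141, 0.1539]
tcp_rot: [-0.389, 0.921, -0.004, 0.001]
wrist_force: [0.4, -0.2, 0.1]
opening: 0.0136
```

drive_tool(series=".15 .8 0 0 0 .16; .15 .8 0 0 0 .327; .15 .8 0 0 0 .327; .15 .8 0 0 0 .327; .15 .8 0 0 0 .327; .15 .8 0 0 0 .327")

```text
clock: 18.1
position: [0.4579, -0.1497, 0.1477]
tcp_rot: [-0.468, 0.884, 0.001, -0.001]
wrist_force: [-0.1, -0.1, -0.2]
opening: 0.0135
```

drive_tool(series=".05 .25 -.05 0 0 0; .1 .45 -.05 0 0 0; .15 .65 -.05 0 0 0; .17 .8 -.05 0 0 0; .195 .975 -.05 0 0 0; .195 .975 -.05 0 0 0; .195 .975 -.05 0 0 0; .195 .975 -.05 0 0 0")

```text
clock: 18.77
position: [0.4972, 0.0419, 0.1384]
tcp_rot: [-0.466, 0.885, 0.0, -0.001]
wrist_force: [-0.2, -1.1, 0.2]
opening: 0.0141
```

```bash
python3 - <<'E'
from m import *
s=cam("scene");t=cam("top");o=r.get_obs();print(o["position"],o["tcp_rot"],o["opening"],o["wrist_force"])
q=o["tcp_rot"];print("jaw",np.degrees(np.arctan2(2*q[0]*q[1],q[0]**2-q[1]**2)))
z=o["position"][2]+.0102
for k in(0,.04): print(proj(s,[*o["position"][:2],z+k]),proj(t,[*o["position"][:2],z+k]))
p=proj(s,[*o["position"][:2],z]).astype(int); print(p)
f=lambda c,x,y,w,h,k:cv2.resize(c["color"][y:y+h,x:x+w,::-1],None,fx=k,fy=k,interpolation=cv2.INTER_CUBIC)
cv2.imwrite("pics/i.png",f(s,p[0]-25,p[1]-25,50,50,11))
E
```

```text
[0.49729224 0.04135111 0.13869398] [-4.65628875e-01  8.84980014e-01 -9.52245264e-07 -3.55108248e-04] 0.013768518576198971 [-0.15730675 -1.00531704 -1.33162613]
jaw -124.4981374610232
[317.64689694 190.18403445] [238.14662779 210.7863933 ]
[319.10650225 179.62042855] [236.03145704 207.39783308]
[317 190]
```

View pics/i.png

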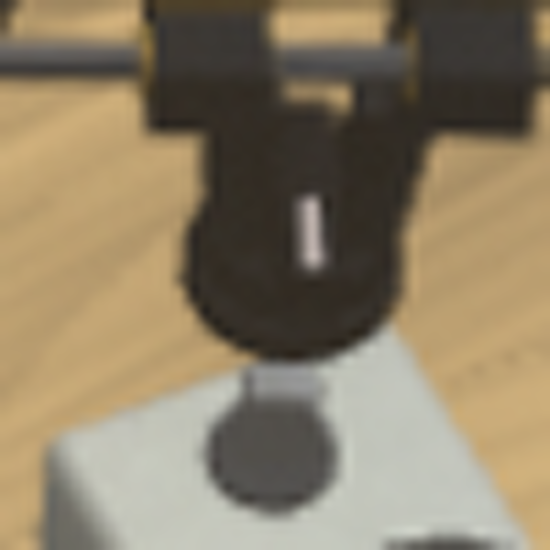

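```bash
python3 - <<'E'
from m import *
from scipy.optimize import least_squares
S=[cam("scene") for _ in range(4)];s=S[0];o=r.get_obs();T=o["position"];print(T)
v=np.mean([c["color"].astype(float).mean(2) for c in S],0).astype(np.float32)
lab=lambda u,w:cv2.remap(v,np.float32([[u]]),np.float32([[w]]),cv2.INTER_LINEAR)[0,0]
def edge(p0,p1,th):   # first crossing of th walking p0->p1
    a=[lab(*(np.array(p0)+(np.array(p1)-p0)*k)) for k in np.linspace(0,1,200)]
    i=np.argmax(np.array(a)>th); return np.array(p0)+(np.array(p1)-p0)*i/199
# skirt lower arc: rays from its centre
c0=np.array([318.3,190.]);E=[]
for a in np.radians(list(range(-5,60,5))+list(range(115,190,5))):
    E.append(edge(c0+[6*np.cos(a),5*np.sin(a)],c0+[14*np.cos(a),12*np.sin(a)],105))
E=np.array(E); z=T[2]+.0102
W=np.array([ray(s,*p,z+.003)[:2] for p in E])
f=least_squares(lambda k:np.hypot(*(W-k[:2]).T)-.024,[*T[:2]],loss="soft_l1",f_scale=.001);print("skirt centre",f.x.round(4),"resid mm",(np.abs(f.fun)*1e3).round(1).max())
g=least_squares(lambda k:np.hypot(*(W-k[:2]).T)-k[2],[*T[:2],.024],loss="soft_l1",f_scale=.001);print("free r",g.x.round(4))
# collar circle, z .083
c0=np.array([316.2,205.7]);E=np.array([edge(c0+[2*np.cos(a),2*np.sin(a)],c0+[10*np.cos(a),9*np.sin(a)],140) for a in np.radians(range(-20,205,8))])
for h in(.082,.085):
    W=np.array([ray(s,*p,h)[:2] for p in E]);g=least_squares(lambda k:np.hypot(*(W-k[:2]).T)-k[2],[.498,.043,.014],loss="soft_l1",f_scale=.001);print("collar",h,g.x.round(4))
# white line
w=np.argwhere(v[178:196,312:326]>100)[:,::-1]+[312,178];w=w[(w[:,1]<191)];print(len(w),w.mean(0))
wt=np.array([v[y,x]-60 for x,y in w]);P=np.array([ray(s,*p,z+.04)[:2] for p in w]);m=(P*wt[:,None]).sum(0)/wt.sum();d=P-m;C=(d*wt[:,None]).T@d;e=np.linalg.eigh(C)[1][:,1];print("line mid",m.round(4),"yaw",np.degrees(np.arctan2(e[1],e[0])))
E
```

```text
[0.4974079  0.04194406 0.13909973]
skirt centre [0.4971 0.0413] resid mm 0.8
free r [0.4972 0.0412 0.0239]
collar 0.082 [0.4974 0.0436 0.0152]
collar 0.085 [0.4989 0.0421 0.0152]
13 [319.53846154 185.76923077]
line mid [0.5121 0.0316] yaw 143.9788254571698
```

The skirt centre matches the TCP within 0.7 mm, the yaw agrees at about −35°, and the shaft axis is near (0.499, 0.0425). I'll make a small shift and descend to just above the tip.

drive_tool(series=".008 .004 -.05 0 0 0; .008 .004 -.1 0 0 0; .008 .004 -.15 0 0 0; .008 .004 -.175 0 0 0; .008 .004 -.175 0 0 0; .008 .004 -.175 0 0 0")

```text
clock: 19.57
position: [0.4984, 0.0441, 0.1034]
tcp_rot: [-0.467, 0.884, 0.0, -0.001]
wrist_force: [0.2, -0.4, -0.2]
opening: 0.0139
```

drive_tool(series="0 0 -.005 0 0 0; 0 0 -.01 0 0 0; 0 0 -.015 0 0 0; 0 0 -.02 0 0 0; 0 0 -.02 0 0 0")

```text
clock: 19.98
position: [0.4989, 0.044, 0.1001]
tcp_rot: [-0.467, 0.884, -0.0, 0.0]
wrist_force: [-0.5, -0.4, 0.0]
opening: 0.0138
```

drive_tool(series="0 -.006 0 0 0 0; 0 -.006 -.005 0 0 0; 0 -.006 -.01 0 0 0; 0 -.006 -.015 0 0 0; 0 -.006 -.015 0 0 0")

```text
clock: 20.4
position: [0.4987, 0.0428, 0.0968]
tcp_rot: [-0.467, 0.884, 0.0, -0.0]
wrist_force: [0.4, -0.8, -1.2]
opening: 0.014
```

drive_tool(series="0 0 -.005 0 0 0; 0 0 -.01 0 0 0; 0 0 -.01 0 0 0")

```text
clock: 20.65
position: [0.4988, 0.0428, 0.0949]
tcp_rot: [-0.467, 0.884, 0.0, -0.0]
wrist_force: [-0.2, -0.2, 0.1]
opening: 0.0137
```

The knob's underside is 5 mm below the shaft tip with no force, so it's going on. Continuing.

drive_tool(series="0 0 -.005 0 0 0; 0 0 -.01 0 0 0; 0 0 -.015 0 0 0; 0 0 -.02 0 0 0; 0 0 -.025 0 0 0; 0 0 -.03 0 0 0; 0 0 -.03 0 0 0")

```text
clock: 21.23
position: [0.4988, 0.0428, 0.0889]
tcp_rot: [-0.467, 0.884, 0.0, -0.0]
wrist_force: [-0.1, -0.3, -0.1]
opening: 0.0138
```

drive_tool(series="0 0 -.005 0 0 0; 0 0 -.01 0 0 0; 0 0 -.015 0 0 0; 0 0 -.02 0 0 0; 0 0 -.025 0 0 0; 0 0 -.03 0 0 0; 0 0 -.03 0 0 0")

```text
clock: 21.82
position: [0.4987, 0.0428, 0.0828]
tcp_rot: [-0.467, 0.884, 0.0, -0.0]
wrist_force: [0.2, -0.4, -0.8]
opening: 0.0137
```

drive_tool(series="0 0 -.005 0 0 0; 0 0 -.01 0 0 0; 0 0 -.01 0 0 0; 0 0 -.01 0 0 0")

```text
clock: 22.15
position: [0.4991, 0.0428, 0.0814]
tcp_rot: [-0.467, 0.884, -0.0, 0.0]
wrist_force: [-2.2, 0.6, 2.9]
opening: 0.014
```

drive_tool(series="0 0 -.005 0 0 0; 0 0 -.01 0 0 0; 0 0 -.01 0 0 0; 0 0 -.01 0 0 0")

```text
clock: 22.48
position: [0.4992, 0.0428, 0.0793]
tcp_rot: [-0.467, 0.884, -0.0, 0.0]
wrist_force: [-0.6, 0.2, 4.7]
opening: 0.0136
```

drive_tool(series="0 0 -.005 0 0 0; 0 0 -.01 0 0 0; 0 0 -.01 0 0 0; 0 0 -.01 0 0 0")

```text
clock: 22.82
position: [0.4992, 0.0427, 0.0775]
tcp_rot: [-0.467, 0.884, -0.0, 0.0]
wrist_force: [-2.5, 0.6, 6.5]
opening: 0.0138
```

drive_tool(series="0 0 -.005 0 0 0; 0 0 -.01 0 0 0; 0 0 -.01 0 0 0; 0 0 -.01 0 0 0")

```text
clock: 23.15
position: [0.4993, 0.0428, 0.0757]
tcp_rot: [-0.467, 0.884, -0.0, 0.0]
wrist_force: [-1.8, -0.1, 8.2]
opening: 0.014
```

```bash
python3 - <<'E'
from m import *
F=[];Z=[]
for _ in range(8): cam("top");o=r.get_obs();F.append(o["wrist_force"]);Z.append(o["position"])
print(np.mean(F,0),np.std(F,0),np.mean(Z,0),o["opening"],o["torque"])
E
```

```text
[-2.49426219  0.35925935  8.60670649] [0.35297102 0.41867313 0.20034643] [0.49924256 0.0427401  0.07574786] 0.01378229735693298 [0.1017905  0.46455517 0.06018637]
```

drive_tool(series="0 0 -.003 0 0 0; 0 0 -.005 0 0 0; 0 0 -.005 0 0 0; 0 0 -.005 0 0 0; 0 0 -.005 0 0 0")

```text
clock: 23.97
position: [0.4993, 0.0427, 0.0749]
tcp_rot: [-0.467, 0.884, -0.0, 0.0]
wrist_force: [-2.9, 0.4, 9.0]
opening: 0.0135
```

```bash
python3 - <<'E'
from m import *
F=[]
for _ in range(6): s=cam("scene");o=r.get_obs();F.append(o["wrist_force"])
t=cam("top");print(np.mean(F,0),o["position"],o["opening"],o["clock"])
a=proj(s,[.499,.0427,.09]).astype(int)
cv2.imwrite("pics/j.png",cv2.resize(s["color"][a[1]-30:a[1]+40,a[0]-40:a[0]+50,::-1],None,fx=8,fy=8,interpolation=cv2.INTER_CUBIC))
for q in comps(s,(250,200,400,260),lambda h:(h[:,:,2]<70),100): print(q[0],q[1].round(2),q[3])
E
```

```text
[-3.27552755  0.48882453  9.20180676] [0.49925417 0.04275609 0.07485169] 0.013683321050390822 24.2667
190 [316.5  205.78] [308 200  19  13]
427 [332.54 225.25] [321 215  25  22]
```

View pics/j.png

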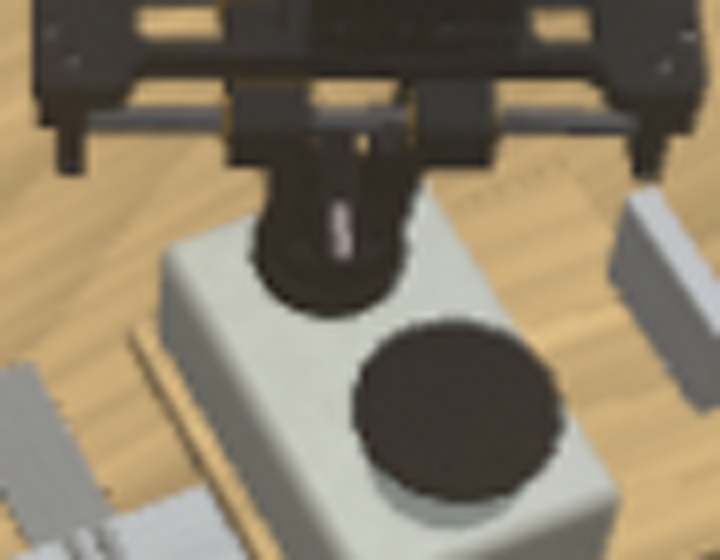

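The knob is seated over the shaft at (330,250). The hopper centroid hasn't moved, and about 9.2 N of downward force is steady. Handing in.

```bash
python3 - <<'E'
from bench import r
print(r.finish_job()); o=r.get_obs(); print(o["position"],o["wrist_force"],o["opening"],o["clock"])
E
```

```text
the job is handed in; nothing more can be done
None
the job is handed in; nothing more can be done
```

I slid the carriage into the first station, put the knob on the D-shaft with the flats matched, and handed the job in at about 24.3 s with the knob held pressed. No verdict is reported, so success is judged only from my own checks.

**What I did:**
- **Carriage:** I pinched the tab and slid it 96 mm, feeling the ball climb the first bump and then drop in.
- **Knob:** I gripped the black knob by its bar and turned it 9.8° to match the shaft flat, at about −34.5° yaw. It went on with no noticeable force.
- **Press:** I pushed it down against the spring and kept holding.

**Last checks:**
- **Carriage:** the hopper's position in the image stayed within 0.1 px of where it was after docking.
- **Press depth:** the downward force was steady at about 9.2 N, which means 5 to 6 mm of the 7 mm travel. From the arm's height alone I would expect nearly 7 mm (about 10.5 N), so the two differ by 1 to 2 mm, but both are well past 3.5 mm.
- **Grip:** the fingers were still closed on the bar at 13.7 mm, with a small sideways load of about 3 N.

**What went wrong or disagreed:**
- **Tool height:** the fingertips sit about 32 mm above the reported TCP, contrary to the description. My first pinch closed on nothing because of this. I found the offset by touching the tab's top (about 29 N at the fingertips) and confirmed it on the knob.
- **Other objects:** I did not re-measure the mug, canister, scoop or tamper at the end. The arm gave no sign of touching them.

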